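Check off a case on the station keys

ROBOT

A 7-joint arm with a two-finger parallel gripper is mounted at the origin on a cart in front of the work surface, level with it; the furniture and walls round the work are solid. World frame = base frame: x ahead of the robot, y to its left, z up, the work surface at z = 0. Lengths are in m, angles in rad, forces in N, time in s.
With the tool pointing down it reaches from about 0.35 to 0.9 m from the base axis. Payload 8.1 kg.
Tool frame: the origin (TCP) lies between the finger pads; the fingertips stand 17 mm ahead of it and the grasp point (between the pads) lies 2 mm behind it; z points along the fingers, y is the line along which they close (so a half turn about z gives the same grasp; the last joint's range is limited). The gripper opens to 92 mm and grips with 3 to 60 N. Pads are 19 mm wide; open, the fingers measure 130 mm over their backs; the gripper's body (75 mm by 190 mm) begins 47 mm behind the grasp point.
Start: joints at [-1.311, 0.434, 0.025, 1.573, -0.012, 1.134, -0.075], TCP at [0.222, 0.584, 0.244] pointing down, gripper open.
Joint ranges: [-2.62, 2.62], [-0.44, 2.09], [-1.27, 1.32], [0.08, 2.57], [-1.32, 4.46], [0.12, 2], [-2.74, 2.74]. Speed limits (rad/s): [2.22, 2.22, 3.01, 3.01, 3.14, 3.14, 3.14].

INTERFACE

Orientations are given as [roll, pitch, yaw] about the fixed x, y, z axes, in that order (R = Rz(yaw) Ry(pitch) Rx(roll)).
In Python, from plant import arm gives the robot as it stands.
- The arm moves only by the tool servo_tool, never from a script. Its argument "series" is one flat list of numbers, 7 for each row, row after row: the shift along the tool's x, y, z in m, then the turn, a rotation vector about the tool's x, y, z in degrees, then the gripper's target within -1 to 1 (shut at 1, half-way at 0, fully open at -1). In form: [tx, ty, tz, wx, wy, wz, fingers, tx, ty, tz, wx, wy, wz, fingers, ...]. A call has 1 to 8 rows; each row is the pose to reach, as a shift and turn from the pose commanded when the call began, along the tool's axes at that moment; what a row does not reach only later rows make up. A row lasts 1/12 s, in which the tool goes at most 41.7 mm and 7.16 degrees, less where a joint would pass 70% of its speed; a pose out of reach is approached as far as the arm can. A call with a gripper value outside its range is refused whole. The fingers move at their own pace and stop on an object; "newtons" is the grip in N (left out, the last holds). Time passes only in rows, so rows that repeat a pose let the fingers close. It gives the time, the measured TCP pose, the force, the opening and the grip force at its end, in the units of the state.
- arm.get_state(): the state, without advancing time (a new reading comes with each control period).
- arm.capture(name): name is "side" or "top" or "wrist"; returns the picture (400x640x3 uint8, blue, green, red); there is no depth.
- arm.camera_info(name): a dict with "vfov" (degrees; the focal length in pixels is half the picture's height over the tangent of half this angle, whatever the lens; pixels are square), "cx", "cy" (the principal point, pixels), "k1" (the pictures are not rectified: a ray, as slopes to the right and down, at radius r is drawn at 1 + k1 r^2 times it, then the intrinsics apply), "world_from_camera" (4x4, takes a point from camera to world coordinates); the wrist camera has in their place "hand_eye" (4x4, takes a point from camera to tool coordinates, whose origin is the TCP and whose axes are the flange's). Camera axes: x right, y up, looking along -z (the intrinsics and any distortion apply to the point x, -y, -z); pixel columns grow to the right and rows downward; lengths in m; the calibration is good to about 2 mm. A picture is of the moment at which its call begins: read the wrist's pose just before it. camera_info takes no time and is no camera call.
- arm.close_job(): hands the job in; it is judged then, once.
The state is a dict: "time_s": time; "q": joint angles; "dq": joint speeds; "effort": joint torques, N m; "position": TCP position; "orientation": TCP orientation; "contact_force": force on the tool from outside, world axes, zero at the start; "moment": the same for the moment, N m; "gripper_width": opening from 0.0 (shut) to 1.0 (fully open); "gripper_force": force on a finger pad.
Only numpy, scipy, OpenCV 4.12 (cv2) and the standard library are available. Lean on these libraries where they do the work, as an engineer would, in place of code of your own. Each camera call takes 0.05 s, during which the arm holds its last target. There are 200 camera calls.

TASK

Check off the pieces of the case by touching the round keys of their stations lightly with the fingertips, in this order: first the key in front of the plaster jaw cast, then the one in front of the wax block, then the one in front of the bur block. Each touch should sink the key at least half way, and it then stays down by itself. Leave the tub's key up, and do not pick up or shift any of the pieces on the stations.

Things in the scene. Friction and masses are not known exactly. Their poses are not given: they have to be found in the camera images.
- station_cast: Grey plastic check-off station fixed to the bench, 160x90x10 mm plate, its tray half carrying the white plaster cast of a jaw, 54x65x31 mm. All four stations are alike but for the piece on the tray. Origin: centre of the plate's underside, on the bench. Its x axis runs from the key end (towards the robot) to the tray end; z up. The key's axis is at x = -48 mm, y = 0; the tray centre is at x = +34 mm.
- key_cast (a joint): How far this station's key is down, in m: 0 = up, as at the start, 0.012 = fully down. It moves straight down against a steady friction of about 3 N, has no spring, and stays where it is left; at 12 mm it meets its stop. It counts as down from 0.005 and as untouched below 0.003. More than 20 N on it is too hard.
- key_cast_top (a point): Centre of the top of the key on the station with the white plaster cast of a jaw: round plain metal push key, 32 mm across, standing 21 mm proud of a flat black collar (46 mm across); 36 mm above the bench when up. The cap rests on a rubber cushion (3 N per mm, 7 mm), so while pushed it goes about 1 mm further than the key; the point goes down with it.
- cast: The white plaster cast of a jaw, 54x65x31 mm, loose on its station's tray (tray floor 10 mm above the bench, 4 mm rim). Origin: centre of its underside. A bystander: not to be shifted or lifted.
- station_wax: Grey plastic check-off station fixed to the bench, 160x90x10 mm plate, its tray half carrying the small block of pink wax with one cut white face, 28x54x18 mm. All four stations are alike but for the piece on the tray. Origin: centre of the plate's underside, on the bench. Its x axis runs from the key end (towards the robot) to the tray end; z up. The key's axis is at x = -48 mm, y = 0; the tray centre is at x = +34 mm.
- key_wax (a joint): How far this station's key is down, in m: 0 = up, as at the start, 0.012 = fully down. It moves straight down against a steady friction of about 3 N, has no spring, and stays where it is left; at 12 mm it meets its stop. It counts as down from 0.005 and as untouched below 0.003. More than 20 N on it is too hard.
- key_wax_top (a point): Centre of the top of the key on the station with the small block of pink wax with one cut white face: round plain metal push key, 32 mm across, standing 21 mm proud of a flat black collar (46 mm across); 36 mm above the bench when up. The cap rests on a rubber cushion (3 N per mm, 7 mm), so while pushed it goes about 1 mm further than the key; the point goes down with it.
- wax: The small block of pink wax with one cut white face, 28x54x18 mm, loose on its station's tray (tray floor 10 mm above the bench, 4 mm rim). Origin: centre of its underside. A bystander: not to be shifted or lifted.
- station_burs: Grey plastic check-off station fixed to the bench, 160x90x10 mm plate, its tray half carrying the bur block: a grey aluminium bar with a row of thin burs standing in it, 30x72x39 mm. All four stations are alike but for the piece on the tray. Origin: centre of the plate's underside, on the bench. Its x axis runs from the key end (towards the robot) to the tray end; z up. The key's axis is at x = -48 mm, y = 0; the tray centre is at x = +34 mm.
- key_burs (a joint): How far this station's key is down, in m: 0 = up, as at the start, 0.012 = fully down. It moves straight down against a steady friction of about 3 N, has no spring, and stays where it is left; at 12 mm it meets its stop. It counts as down from 0.005 and as untouched below 0.003. More than 20 N on it is too hard.
- key_burs_top (a point): Centre of the top of the key on the station with the bur block: round plain metal push key, 32 mm across, standing 21 mm proud of a flat black collar (46 mm across); 36 mm above the bench when up. The cap rests on a rubber cushion (3 N per mm, 7 mm), so while pushed it goes about 1 mm further than the key; the point goes down with it.
- burs: The bur block: a grey aluminium bar with a row of thin burs standing in it, 30x72x39 mm, loose on its station's tray (tray floor 10 mm above the bench, 4 mm rim). Origin: centre of its underside. A bystander: not to be shifted or lifted.
- station_tub: Grey plastic check-off station fixed to the bench, 160x90x10 mm plate, its tray half carrying the low round white screw-lid tub, 58 mm across, 40 mm high. All four stations are alike but for the piece on the tray. Origin: centre of the plate's underside, on the bench. Its x axis runs from the key end (towards the robot) to the tray end; z up. The key's axis is at x = -48 mm, y = 0; the tray centre is at x = +34 mm.
- key_tub (a joint): How far this station's key is down, in m: 0 = up, as at the start, 0.012 = fully down. It moves straight down against a steady friction of about 3 N, has no spring, and stays where it is left; at 12 mm it meets its stop. It counts as down from 0.005 and as untouched below 0.003. More than 20 N on it is too hard.
- key_tub_top (a point): Centre of the top of the key on the station with the low round white screw-lid tub: round plain metal push key, 32 mm across, standing 21 mm proud of a flat black collar (46 mm across); 36 mm above the bench when up. The cap rests on a rubber cushion (3 N per mm, 7 mm), so while pushed it goes about 1 mm further than the key; the point goes down with it.
- tub: The low round white screw-lid tub, 58 mm across, 40 mm high, loose on its station's tray (tray floor 10 mm above the bench, 4 mm rim). Origin: centre of its underside. A bystander: not to be shifted or lifted.

How it is judged:
On the way, in this order (a step that is already met when the one before it is completed fails the run):
1. the key of the plaster cast is down (value of joint key_cast above 0.005 m), for 0.1 s.
2. the key of the wax block is down (value of joint key_wax above 0.005 m), for 0.1 s.
3. the key of the bur block is down (value of joint key_burs above 0.005 m), for 0.1 s.
At the end, for the whole second after the job is handed in: The keys of the plaster cast, wax block and bur block are each at least 5 mm down (of 12), the tub's key is up (less than 3 mm down), and the four pieces stand still within 10 mm of where they started (value of joint each of key_cast, key_wax, key_burs above 0.005 m and value of joint key_tub below 0.003 m and distance of each of cast, wax, burs, tub from where it was at the start of the episode below 0.01 m and linear speed of each of cast, wax, burs, tub below 0.02 m/s); the robot touches nothing.
It fails at once if the key of the wax block goes down (3 mm) before the key of the plaster cast is down (5 mm) (value of joint key_wax above 0.003 m and value of joint key_cast below 0.005 m).
It fails at once if the key of the bur block goes down (3 mm) before the key of the wax block is down (5 mm) (value of joint key_burs above 0.003 m and value of joint key_wax below 0.005 m).
It fails at once if the key of the tub is pushed down (3 mm) (value of joint key_tub above 0.003 m).
It fails at once if a station is struck or its key pressed with more than 20 N (contact force between any of the fingers, the arm and station_cast above 20 N or contact force between any of the fingers, the arm and station_wax above 20 N or contact force between any of the fingers, the arm and station_burs above 20 N or contact force between any of the fingers, the arm and station_tub above 20 N).
It fails at once if a piece on a station is shifted or lifted more than 10 mm (distance of any of cast, wax, burs, tub from where it was at the start of the episode above 0.01 m).
It also fails if it takes over 42 s, if anything falls off the work surface, if the arm or the gripper's body presses on something with over 40 N, if the wrist force passes 120 N, or if a joint passes its speed limit or range.

## Working session

There is one attempt and no reset: what is moved stays moved. The work goes in short steps, Python scripts to look and compute and a tool call to move; the robot and the scene stay as the last step left them, time stands still between calls to the robot, and variables do not carry over. Pictures are saved under pics/ and viewed, at most 10 in all, crops included, and the job is handed in when it is done.

Besides the shell and the picture viewer there is one more tool, called after "Request:" as name(argument=value, ...) on one line, values as JSON. servo_tool: Moves the arm, as the interface text tells. Its arguments: {"type":"object","properties":{"series":{"type":"array","items":{"type":"number"}},"newtons":{"type":"number"}},"required":["series"]}

```bash
mkdir -p pics; python3 - <<'E'
from plant import arm
import cv2,numpy as np
s=arm.get_state();print(s['time_s'],s['position'],s['orientation'],s['gripper_width'],s['contact_force'])
for n in ['top','side']:
    cv2.imwrite(f'pics/{n}0.png',arm.capture(n)); print(n,arm.camera_info(n))
print(arm.camera_info('wrist'))
E
```

```text
0.0 [0.22168477 0.5838351  0.24293126] [-3.13998659e+00  1.76879755e-04  2.77871385e+00] 1.000485569298017 [ 0.04130149 -0.24287457 -0.24897688]
top {'vfov': 48.89752429877572, 'cx': 319.71267187531924, 'cy': 205.86793469339582, 'k1': -0.06423077710358946, 'world_from_camera': array([[-0.00584353,  0.99908875, -0.04227899,  0.45347772],
       [-0.99954385, -0.00708851, -0.02935705, -0.09240428],
       [-0.02962999,  0.04208816,  0.99867445,  1.06921016],
       [ 0.        ,  0.        ,  0.        ,  1.        ]])}
side {'vfov': 49.410677762975055, 'cx': 324.37223983789244, 'cy': 203.13327432868536, 'k1': -0.03593755005208091, 'world_from_camera': array([[-0.99687433,  0.01786492, -0.07695723,  0.44240764],
       [-0.07648492, -0.46223614,  0.88345221,  0.65522057],
       [-0.01978961,  0.8865769 ,  0.46215773,  0.43209808],
       [ 0.        ,  0.        ,  0.        ,  1.        ]])}
{'vfov': 71.51411745088807, 'cx': 321.46543709136, 'cy': 203.63847006687055, 'k1': -0.0465040815137989, 'hand_eye': array([[-6.61000247e-04,  9.54147586e-01,  2.99335843e-01,
         8.16073351e-02],
       [ 9.99999772e-01,  5.89902419e-04,  3.27879637e-04,
        -1.02224402e-03],
       [ 1.36266627e-04,  2.99335991e-01, -9.54147759e-01,
        -1.39968738e-01],
       [ 0.00000000e+00,  0.00000000e+00,  0.00000000e+00,
         1.00000000e+00]])}
```

View pics/top0.png

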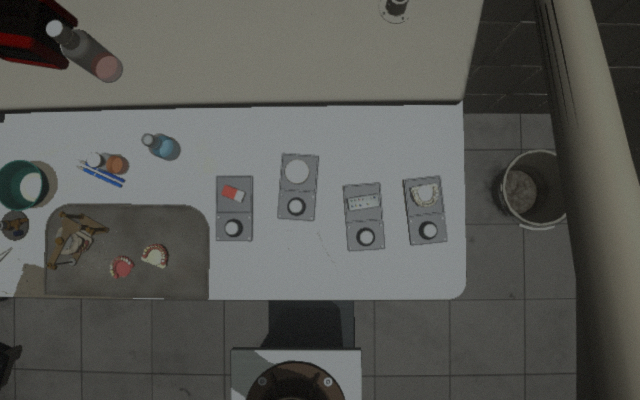

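View pics/side0.png

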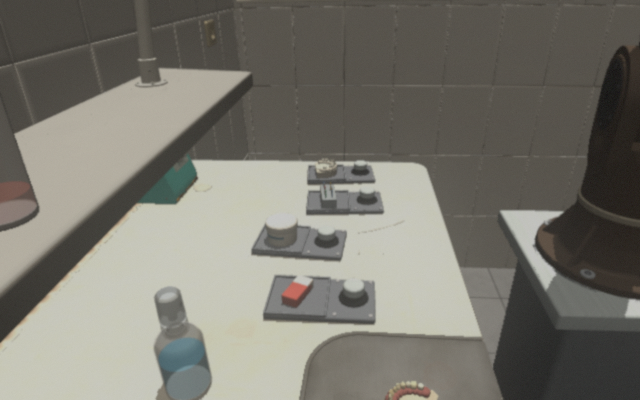

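Both views show four stations. In the top view the keys are at about: wax (233,228), tub (296,206), burs (365,237), cast (428,230). Next I measure the caps and collars.

```bash
cat > h.py <<'E'
import cv2,numpy as np
from plant import arm
from scipy.spatial.transform import Rotation as R
def pose(s):
    T=np.eye(4);T[:3,:3]=R.from_euler('xyz',s['orientation']).as_matrix();T[:3,3]=s['position'];return T
def ray(ci,T,uv):
    f=200/np.tan(np.radians(ci['vfov']/2))
    K=np.array([[f,0,ci['cx']],[0,f,ci['cy']],[0,0,1]])
    x,y=cv2.undistortPoints(np.array([[uv]],float),K,np.array([ci['k1'],0,0,0]))[0,0]
    return T[:3,3],T[:3,:3]@np.array([x,-y,-1])
def onplane(ci,T,uv,z):
    o,d=ray(ci,T,uv);return o+d*(z-o[2])/d[2]
def meet(a,b):
    (o,d),(p,e)=a,b
    t=np.linalg.lstsq(np.stack([d,-e],1),p-o,rcond=None)[0]
    A,B=o+t[0]*d,p+t[1]*e
    return (A+B)/2,np.linalg.norm(A-B)
E
python3 - <<'E'
from h import *
ti,si=arm.camera_info('top'),arm.camera_info('side')
P={'cast':((428,230),(360,165)),'wax':((233,228),(353,289)),'burs':((365,237),(368,193)),'tub':((296,206),(327,233))}
def cap(g,c,w,hh):
    x,y=c[0]-w,c[1]-hh
    p=g[y:y+2*hh,x:x+2*w]; b=cv2.resize(p,None,fx=8,fy=8,interpolation=cv2.INTER_CUBIC)
    t,_=cv2.threshold(b,0,255,cv2.THRESH_OTSU); m=(b>t).astype(np.uint8)
    n,l,st,ce=cv2.connectedComponentsWithStats(m)
    k=l[4*2*hh,4*2*w]
    if k==0: k=1+np.argmin([np.hypot(*(q-[8*w,8*hh])) for q in ce[1:]])
    return (ce[k]+.5)/8-.5+[x,y],st[k][2:5]/[8,8,64]
tg=cv2.cvtColor(cv2.imread('pics/top0.png'),6);sg=cv2.cvtColor(cv2.imread('pics/side0.png'),6)
for n,(a,b) in P.items():
    u,s1=cap(tg,a,9,9); v,s2=cap(sg,b,14,10)
    p,gap=meet(ray(ti,ti['world_from_camera'],u),ray(si,si['world_from_camera'],v))
    print(n,u,s1,v,s2,'z36',onplane(ti,ti['world_from_camera'],u,.036).round(4),'side36',onplane(si,si['world_from_camera'],v,.036).round(4),'tri',p.round(4),gap.round(4))
big=np.hstack([cv2.resize(tg[170:255,205:455],None,fx=3,fy=3)])
cv2.imwrite('pics/crop.png',big)
E
```

```text
cast [429.78729213 230.15203039] [ 13.25      13.       133.421875] [360.70218377 164.02002279] [ 28.        14.75     166.265625] z36 [ 0.4385 -0.3193  0.036 ] side36 [ 0.4375 -0.3056  0.036 ] tri [ 0.4379 -0.3206  0.0298] 0.0011
wax [231.05130709 227.77327224] [ 13.125  12.625 130.   ] [353.40203699 284.03573184] [ 28.       13.      254.28125] z36 [0.4468 0.1483 0.036 ] side36 [0.4468 0.1497 0.036 ] tri [0.4468 0.1485 0.0351] 0.0
burs [366.0708383  236.83860185] [ 12.875     13.       131.171875] [368.50167883 187.96167243] [ 28.     18.875 280.375] z36 [ 0.4239 -0.1701  0.036 ] side36 [ 0.4208 -0.1744  0.036 ] tri [ 0.4224 -0.17    0.0381] 0.0031
tub [295.24595734 205.86093694] [ 12.875     12.75     130.203125] [326.65798632 227.38652588] [ 28.       11.75    262.65625] z36 [ 0.4976 -0.0044  0.036 ] side36 [ 0.4971 -0.009   0.036 ] tri [ 0.4972 -0.0046  0.0386] 0.0007
```

View pics/crop.png

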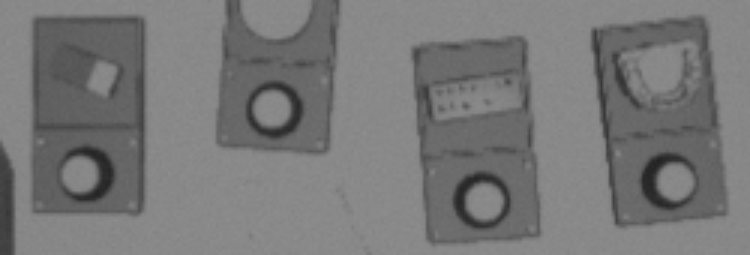

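The crop gives clean round caps of about 13 px, which matches the 32 mm size. The wax is at the left, then the tub, burs and cast. Key positions from the top view at z = 36 mm:

| Key | x (m) | y (m) |
|---|---|---|
| cast | 0.4385 | -0.319 |
| wax | 0.447 | 0.148 |
| burs | 0.4235 | -0.170 |

Now I move, shutting the fingers and squaring the yaw to π on the way.

Request:
servo_tool(series=[-0.287, -0.141, 0, 0, 0, -20.8, 1, -0.287, -0.141, 0, 0, 0, -20.8, 1, -0.287, -0.141, 0, 0, 0, -20.8, 1, -0.287, -0.141, 0, 0, 0, -20.8, 1, -0.287, -0.141, 0, 0, 0, -20.8, 1, -0.287, -0.141, 0, 0, 0, -20.8, 1, -0.287, -0.141, 0, 0, 0, -20.8, 1, -0.287, -0.141, 0, 0, 0, -20.8, 1], newtons=10)

```text
time_s: 0.77
position: [0.4428, 0.3465, 0.2436]
orientation: [-3.14, 0.001, 3.138]
contact_force: [1.0, -0.4, 0.3]
gripper_width: 0.468
gripper_force: 0.0
```

Request:
servo_tool(series=[0, -0.33, 0, 0, 0, 0, 1, 0, -0.33, 0, 0, 0, 0, 1, 0, -0.33, 0, 0, 0, 0, 1, 0, -0.33, 0, 0, 0, 0, 1, 0, -0.33, 0, 0, 0, 0, 1, 0, -0.33, 0, 0, 0, 0, 1, 0, -0.33, 0, 0, 0, 0, 1, 0, -0.33, 0, 0, 0, 0, 1])

```text
time_s: 1.43
position: [0.4394, 0.0181, 0.2437]
orientation: [-3.142, -0.0, 3.141]
contact_force: [0.7, -0.5, 0.1]
gripper_width: 0.004
gripper_force: 0.0
```

Request:
servo_tool(series=[0, -0.33, 0.06, 0, 0, 0, 1, 0, -0.33, 0.06, 0, 0, 0, 1, 0, -0.33, 0.06, 0, 0, 0, 1, 0, -0.33, 0.06, 0, 0, 0, 1, 0, -0.33, 0.06, 0, 0, 0, 1, 0, -0.33, 0.06, 0, 0, 0, 1, 0, -0.33, 0.06, 0, 0, 0, 1, 0, -0.33, 0.06, 0, 0, 0, 1])

```text
time_s: 2.1
position: [0.4397, -0.3092, 0.1835]
orientation: [3.141, -0.0, -3.141]
contact_force: [0.8, 1.0, 0.6]
gripper_width: 0.006
gripper_force: 0.0
```

```bash
cat > w.py <<'E'
import sys
from h import *
name=sys.argv[1]; z=float(sys.argv[2]); guess=np.array([float(a) for a in sys.argv[3:5]]+[z])
s=arm.get_state(); im=arm.capture('wrist'); ci=arm.camera_info('wrist'); T=pose(s)@ci['hand_eye']
cv2.imwrite(f'pics/{name}.png',im)
f=200/np.tan(np.radians(ci['vfov']/2)); W=np.linalg.inv(T)
def proj(p):
    q=W[:3,:3]@p+W[:3,3]; a=np.array([q[0],-q[1]])/-q[2]; a*=1+ci['k1']*(a@a); return a*f+[ci['cx'],ci['cy']]
print('pos',s['position'],s['orientation'],'F',s['contact_force'],'proj guess',proj(guess),'tip',proj(np.array(s['position'])-[0,0,.017]))
g=cv2.medianBlur(cv2.cvtColor(im,6),5)
r=f*.016/-(W[:3,:3]@guess+W[:3,3])[2]
c=cv2.HoughCircles(g,cv2.HOUGH_GRADIENT,1,20,param1=80,param2=15,minRadius=int(r*.8),maxRadius=int(r*1.2))
print('r exp',r)
if c is not None:
    for x in sorted(c[0],key=lambda q:np.hypot(*(q[:2]-proj(guess))))[:3]: print(x,onplane(ci,T,x[:2],z).round(4))
E
python3 w.py w1 .036 .4385 -.319
```

```text
pos [ 0.43968152 -0.30916249  0.18352839] [ 3.14135323e+00 -1.93411572e-04 -3.14110480e+00] F [0.76861552 0.9857309  0.64144508] proj guess [313.15327227 195.30732884] tip [322.97587006 253.30838833]
r exp 14.887736418271805
[311.5 193.5  14.6] [ 0.4365 -0.3208  0.036 ]
[447.5 178.5  15.2] [ 0.4199 -0.1758  0.036 ]
[570.5 241.5  15.2] [ 0.495  -0.0149  0.036 ]
```

View pics/w1.png

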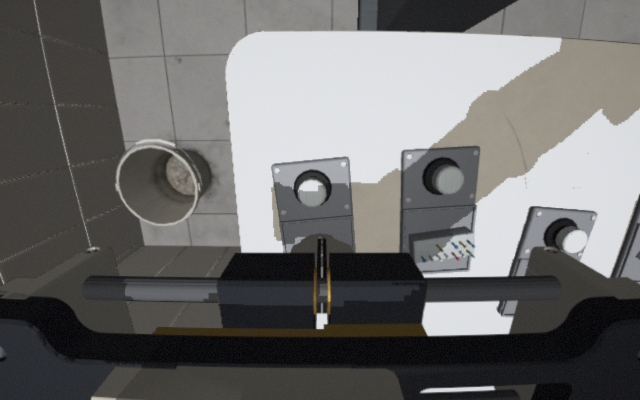

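The wrist view shows the cast key at (311.5,193.5), which maps to (0.4365,-0.321). This is within 2 mm of the top-view result, so I use the mean (0.4375,-0.320).

Request:
servo_tool(series=[0.002, -0.011, 0.04, 0, 0, 0, 1, 0.002, -0.011, 0.08, 0, 0, 0, 1, 0.002, -0.011, 0.105, 0, 0, 0, 1, 0.002, -0.011, 0.115, 0, 0, 0, 1, 0.002, -0.011, 0.118, 0, 0, 0, 1, 0.002, -0.011, 0.118, 0, 0, 0, 1])

```text
time_s: 2.65
position: [0.4383, -0.3183, 0.0662]
orientation: [3.141, -0.001, -3.141]
contact_force: [0.1, -0.4, 0.5]
gripper_width: 0.009
gripper_force: 0.0
```

Request:
servo_tool(series=[0, 0, 0.002, 0, 0, 0, 1, 0, 0, 0.004, 0, 0, 0, 1, 0, 0, 0.006, 0, 0, 0, 1, 0, 0, 0.008, 0, 0, 0, 1, 0, 0, 0.01, 0, 0, 0, 1, 0, 0, 0.012, 0, 0, 0, 1, 0, 0, 0.014, 0, 0, 0, 1, 0, 0, 0.014, 0, 0, 0, 1])

```text
time_s: 3.32
position: [0.4383, -0.3183, 0.0519]
orientation: [3.142, 0.0, -3.141]
contact_force: [0.4, 0.7, 2.4]
gripper_width: 0.003
gripper_force: 1.1
```

Request:
servo_tool(series=[0, 0, 0.0015, 0, 0, 0, 1, 0, 0, 0.003, 0, 0, 0, 1, 0, 0, 0.0045, 0, 0, 0, 1, 0, 0, 0.006, 0, 0, 0, 1, 0, 0, 0.0075, 0, 0, 0, 1, 0, 0, 0.009, 0, 0, 0, 1, 0, 0, 0.009, 0, 0, 0, 1, 0, 0, 0.009, 0, 0, 0, 1])

```text
time_s: 3.98
position: [0.4383, -0.3183, 0.043]
orientation: [3.142, 0.0, -3.141]
contact_force: [0.9, 1.3, 2.1]
gripper_width: 0.009
gripper_force: 0.9
```

Request:
servo_tool(series=[0, 0, -0.02, 0, 0, 0, 1, 0, 0, -0.06, 0, 0, 0, 1, 0, 0, -0.1, 0, 0, 0, 1, -0.003, 0.03, -0.12, 0, 0, 0, 1, -0.005, 0.07, -0.13, 0, 0, 0, 1, -0.007, 0.11, -0.13, 0, 0, 0, 1, -0.008, 0.15, -0.13, 0, 0, 0, 1, -0.008, 0.19, -0.13, 0, 0, 0, 1])

```text
time_s: 4.65
position: [0.4459, -0.1267, 0.1733]
orientation: [3.142, 0.001, 3.141]
contact_force: [0.8, 0.4, -0.6]
gripper_width: 0.009
gripper_force: 0.0
```

Request:
servo_tool(series=[0, 0.275, 0, 0, 0, 0, 1, 0, 0.275, 0, 0, 0, 0, 1, 0, 0.275, 0, 0, 0, 0, 1, 0, 0.275, 0, 0, 0, 0, 1, 0, 0.275, 0, 0, 0, 0, 1, 0, 0.275, 0, 0, 0, 0, 1, 0, 0.275, 0, 0, 0, 0, 1, 0, 0.275, 0, 0, 0, 0, 1])

```text
time_s: 5.32
position: [0.4455, 0.1529, 0.1729]
orientation: [3.14, 0.0, -3.133]
contact_force: [0.6, 0.6, -0.7]
gripper_width: 0.003
gripper_force: 0.0
```

```bash
python3 w.py w2 .036 .4465 .1485
```

```text
pos [0.44548268 0.15286653 0.17294316] [ 3.13956105e+00  3.70298667e-05 -3.13347044e+00] F [ 0.63665116  0.59855474 -0.67326646] proj guess [317.89748382 200.0429003 ] tip [322.92716164 253.31495423]
r exp 15.374946479510843
[315.5 197.5  13.6] [0.4438 0.146  0.036 ]
[181.5 238.5  15. ] [ 0.4917 -0.0016  0.036 ]
[572.5 107.5  17.4] [0.3493 0.3993 0.036 ]
```

View pics/w2.png

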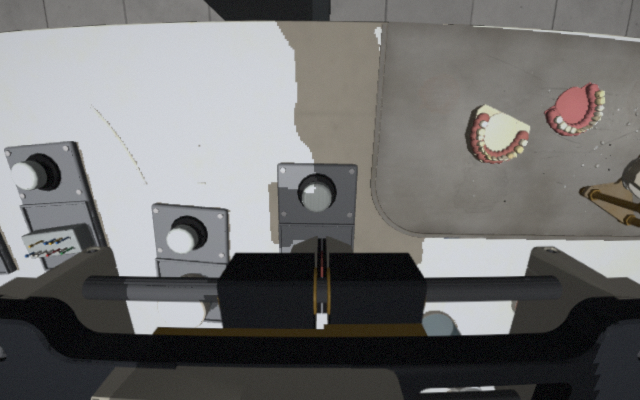

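The wrist view shows the wax key at (316,195), near (0.4455,0.147), which agrees with the top view. I descend on it now.

Request:
servo_tool(series=[0, 0, 0.02, 0, 0, 0, 1, 0, 0, 0.055, 0, 0, 0, 1, 0, 0, 0.085, 0, 0, 0, 1, 0, 0, 0.1, 0, 0, 0, 1, 0, 0, 0.105, 0, 0, 0, 1, 0, 0, 0.107, 0, 0, 0, 1, 0, 0, 0.107, 0, 0, 0, 1])

```text
time_s: 5.95
position: [0.4464, 0.1459, 0.0664]
orientation: [-3.141, 0.0, 3.141]
contact_force: [-0.4, 0.4, 0.5]
gripper_width: 0.004
gripper_force: 0.0
```

Request:
servo_tool(series=[0, 0.0015, 0.002, 0, 0, 0, 1, 0, 0.0015, 0.004, 0, 0, 0, 1, 0, 0.0015, 0.006, 0, 0, 0, 1, 0, 0.0015, 0.008, 0, 0, 0, 1, 0, 0.0015, 0.01, 0, 0, 0, 1, 0, 0.0015, 0.012, 0, 0, 0, 1, 0, 0.0015, 0.014, 0, 0, 0, 1, 0, 0.0015, 0.014, 0, 0, 0, 1])

```text
time_s: 6.62
position: [0.4462, 0.1482, 0.0519]
orientation: [3.142, -0.0, -3.141]
contact_force: [0.3, -0.1, 2.9]
gripper_width: 0.007
gripper_force: 1.1
```

Request:
servo_tool(series=[0, 0, 0.0015, 0, 0, 0, 1, 0, 0, 0.003, 0, 0, 0, 1, 0, 0, 0.0045, 0, 0, 0, 1, 0, 0, 0.006, 0, 0, 0, 1, 0, 0, 0.0075, 0, 0, 0, 1, 0, 0, 0.009, 0, 0, 0, 1, 0, 0, 0.009, 0, 0, 0, 1, 0, 0, 0.009, 0, 0, 0, 1])

```text
time_s: 7.28
position: [0.4462, 0.1482, 0.043]
orientation: [3.142, 0.0, -3.141]
contact_force: [-0.1, 0.0, 1.9]
gripper_width: 0.009
gripper_force: 0.9
```

Request:
servo_tool(series=[0, 0, -0.02, 0, 0, 0, 1, 0, 0, -0.06, 0, 0, 0, 1, 0, 0, -0.1, 0, 0, 0, 1, 0.003, -0.03, -0.12, 0, 0, 0, 1, 0.006, -0.07, -0.13, 0, 0, 0, 1, 0.01, -0.11, -0.13, 0, 0, 0, 1, 0.015, -0.15, -0.13, 0, 0, 0, 1, 0.02, -0.19, -0.13, 0, 0, 0, 1])

```text
time_s: 7.95
position: [0.4256, -0.0435, 0.1735]
orientation: [3.141, 0.001, -3.141]
contact_force: [-0.0, -0.4, -0.0]
gripper_width: 0.002
gripper_force: 0.0
```

Request:
servo_tool(series=[0.004, -0.04, 0, 0, 0, 0, 1, 0.004, -0.08, 0, 0, 0, 0, 1, 0.004, -0.11, 0, 0, 0, 0, 1, 0.004, -0.125, 0, 0, 0, 0, 1, 0.004, -0.129, 0, 0, 0, 0, 1, 0.004, -0.129, 0, 0, 0, 0, 1])

```text
time_s: 8.45
position: [0.4217, -0.1719, 0.1729]
orientation: [-3.141, -0.0, 3.139]
contact_force: [-0.3, -0.5, 0.1]
gripper_width: 0.005
gripper_force: 0.0
```

```bash
python3 w.py w3 .036 .422 -.171; python3 -c "
from h import *
im=arm.capture('side');cv2.imwrite('pics/side1.png',im)
a=cv2.imread('pics/side0.png')
f=lambda i:cv2.resize(i[145:325,240:390],None,fx=2.6,fy=2.6)
cv2.imwrite('pics/cmp.png',np.hstack([f(a),f(im)]))"
```

```text
pos [ 0.42173542 -0.17185294  0.17293768] [-3.14141101e+00 -4.50238012e-04  3.13909775e+00] F [-0.27506902 -0.47342566  0.09368192] proj guess [323.21676332 199.43193835] tip [322.9917965  253.31849252]
r exp 15.385295295534638
[322.5 198.5  14.7] [ 0.421  -0.1717  0.036 ]
[195.5 206.5  17.4] [ 0.4293 -0.3062  0.036 ]
[465.5 256.5  14.9] [ 0.4896 -0.0105  0.036 ]
```

View pics/cmp.png

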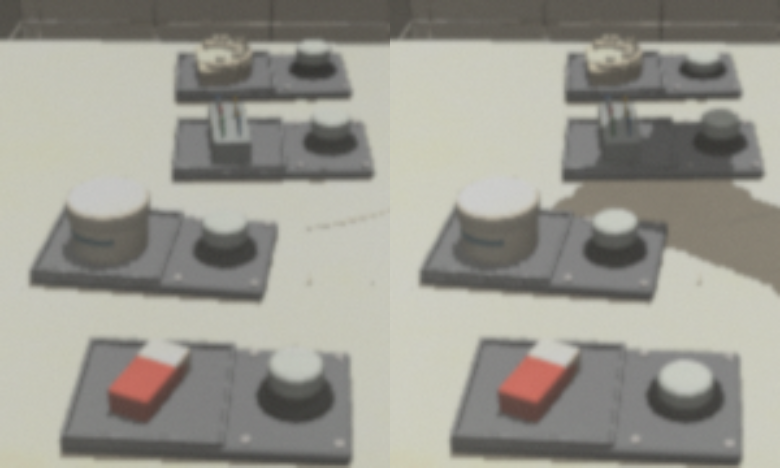

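View pics/w3.png

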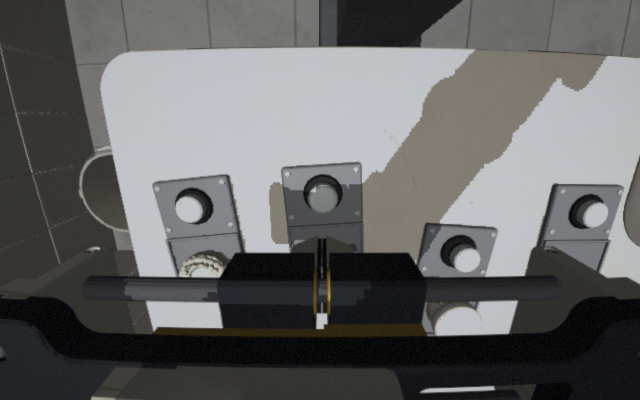

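The comparison shows the cast and wax caps clearly lower, with the burs and tub caps still up. The wrist view puts the burs key at (322.5,197), which is (0.421,-0.1717), already under the tool.

Request:
servo_tool(series=[0, 0, 0.02, 0, 0, 0, 1, 0, 0, 0.055, 0, 0, 0, 1, 0, 0, 0.085, 0, 0, 0, 1, 0, 0, 0.1, 0, 0, 0, 1, 0, 0, 0.105, 0, 0, 0, 1, 0, 0, 0.107, 0, 0, 0, 1, 0, 0, 0.107, 0, 0, 0, 1])

```text
time_s: 9.13
position: [0.4225, -0.1701, 0.0664]
orientation: [3.141, 0.0, -3.14]
contact_force: [0.6, 0.5, -0.7]
gripper_width: 0.01
gripper_force: 0.0
```

Request:
servo_tool(series=[0, 0, 0.002, 0, 0, 0, 1, 0, 0, 0.004, 0, 0, 0, 1, 0, 0, 0.006, 0, 0, 0, 1, 0, 0, 0.008, 0, 0, 0, 1, 0, 0, 0.01, 0, 0, 0, 1, 0, 0, 0.012, 0, 0, 0, 1, 0, 0, 0.014, 0, 0, 0, 1, 0, 0, 0.014, 0, 0, 0, 1])

```text
time_s: 9.8
position: [0.4222, -0.1709, 0.0519]
orientation: [3.142, -0.0, -3.142]
contact_force: [0.5, -0.7, 2.4]
gripper_width: 0.006
gripper_force: 1.1
```

Request:
servo_tool(series=[0, 0, 0.0015, 0, 0, 0, 1, 0, 0, 0.003, 0, 0, 0, 1, 0, 0, 0.0045, 0, 0, 0, 1, 0, 0, 0.006, 0, 0, 0, 1, 0, 0, 0.0075, 0, 0, 0, 1, 0, 0, 0.009, 0, 0, 0, 1, 0, 0, 0.009, 0, 0, 0, 1, 0, 0, 0.009, 0, 0, 0, 1])

```text
time_s: 10.47
position: [0.4222, -0.1708, 0.043]
orientation: [3.142, -0.0, -3.141]
contact_force: [0.4, 0.0, 2.3]
gripper_width: 0.01
gripper_force: 0.9
```

Request:
servo_tool(series=[0, 0, -0.02, 0, 0, 0, 1, 0, 0, -0.06, 0, 0, 0, 1, 0, 0, -0.1, 0, 0, 0, 1, 0, 0, -0.13, 0, 0, 0, 1, 0, 0, -0.15, 0, 0, 0, 1, 0, 0, -0.155, 0, 0, 0, 1, 0, 0, -0.155, 0, 0, 0, 1, 0, 0, -0.155, 0, 0, 0, 1])

```text
time_s: 11.13
position: [0.4218, -0.1705, 0.1974]
orientation: [3.141, -0.001, -3.141]
contact_force: [0.4, 0.7, 0.2]
gripper_width: 0.005
gripper_force: 0.0
```

```bash
python3 -c "
from h import *
im=arm.capture('side')
a=cv2.imread('pics/side0.png')
f=lambda i:cv2.resize(i[145:325,240:390],None,fx=2.6,fy=2.6)
cv2.imwrite('pics/cmp2.png',np.hstack([f(a),f(im)]))"
```

```text
(no output)
```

View pics/cmp2.png

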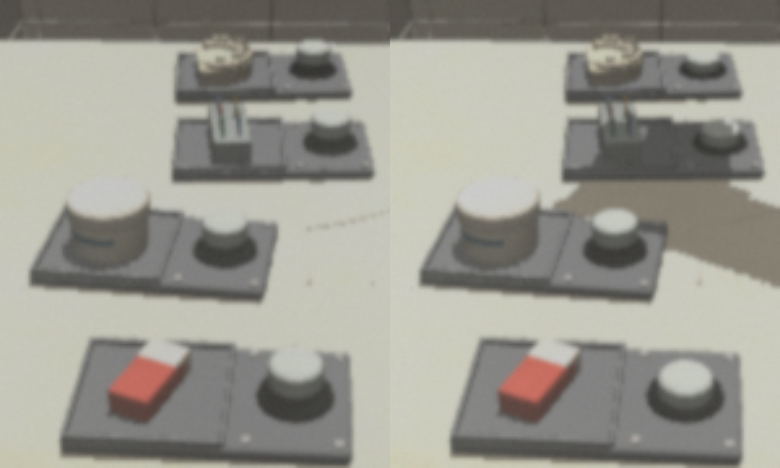

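The cast, wax and burs caps are all lower, the tub's cap is up, and the pieces have not moved. I hand the job in.

```bash
python3 -c "
from plant import arm
print(arm.close_job())"
```

```text
the job is handed in; nothing more can be done
None
```

The cast, wax and bur keys were pressed in that order, each about 9 mm down at roughly 3 N; the tub's key stayed up, no piece moved, and the job was handed in at about 11 s (no verdict was returned).

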